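Lay the slide cases in a pinwheel and slide the carriage home

ROBOT

A 6-joint arm with a two-finger parallel gripper is mounted at the origin on the work surface. World frame = base frame: x ahead of the robot, y to its left, z up, the work surface at z = 0. Lengths are in mm, angles in rad, forces in N, time in s.
With the tool pointing down it reaches from about 400 to 925 mm from the base axis. Payload 12.5 kg.
Tool frame: the origin (TCP) lies midway between the tips of the shut fingers; the grasp point (between the pads) lies 19 mm behind it; z points along the fingers, y is the line along which they close (so a half turn about z gives the same grasp; the last joint's range is limited). The gripper opens to 95 mm and grips with 3 to 60 N. Pads are 20 mm wide; open, the fingers measure 119 mm over their backs; the gripper's body (75 mm by 180 mm) begins 59 mm behind the grasp point.
Start: joints at [1.173, 0.491, 1.559, -0, 1.092, -0.106], TCP at [179.781, 598.603, 214.661] pointing down, gripper open.
Joint ranges: [-3.1, 3.1], [-0.84, 2.19], [0.05, 2.79], [-1.13, 4.28], [0.06, 2.93], [-2.69, 2.69]. Speed limits (rad/s): [2.22, 2.22, 2.79, 3.14, 3.14, 3.14].

INTERFACE

Orientations are given as [roll, pitch, yaw] about the fixed x, y, z axes, in that order (R = Rz(yaw) Ry(pitch) Rx(roll)).
In Python, from cell import env gives the robot as it stands.
- The arm moves only by the tool carry_out, never from a script. Its argument "series" is a list of rows, each a list of 4 numbers: the shift along the world's x, y, z normalised to -1 to 1, where 1 is 5 cm, then the turn about the world's z normalised to -1 to 1, where 1 is 6 degrees. In form: [[x, y, z, turn], ...]. A call has exactly 5 rows; each row shifts and turns the commanded pose from where the row before left it; what a row does not reach is not made up. A row lasts 1/10 s, in which the tool goes at most 50 mm and 8.59 degrees, less where a joint would pass 70% of its speed; a pose out of reach is approached as far as the arm can. A call with a number of a shift or a turn outside -1 to 1 is refused whole. A call with a gripper value outside its range is refused whole. "fingers" is the closure, from -1 (fully open) to 1 (shut), set as the call begins (left out, the last holds). The fingers move at their own pace and stop on an object; the grip force is fixed at half the most. Time passes only in rows, so rows that do not move let the fingers close, or fill a call up. It gives the time, the measured TCP pose, the force, the opening and the grip force at its end, in the units of the state.
- env.state(): the state, without advancing time (a new reading comes with each control period).
- env.read_camera(name): name is "scene" or "top" or "wrist"; returns the picture (400x640x3 uint8, red, green, blue); there is no depth.
- env.calibration(name): a dict with "K" (3x3 intrinsics, pixels), "pose" (4x4, takes a point from camera to world coordinates). Camera axes: x right, y down, z forward; pixel columns grow to the right and rows downward; lengths in mm; the calibration is good to about 2 mm. A picture is of the moment at which its call begins: read the wrist's pose just before it. calibration takes no time and is no camera call; for the wrist camera it gives the pose at the moment of the call.
- env.job_done(): hands the job in; it is judged then, once.
Trained networks look in the newest picture that a camera, given by its name, has taken for a name from the list of things; names that differ only in an ending like _2 or _b are one class to them, and where a whole thing is asked for, a point or a joint stands for the part that bears it (a point fixed in the world has none). Each returns a list of dicts, best first, with "conf" (0 to 1); they miss things now and then, are a little off and sometimes report something else, mostly with a low value. They report only what shows in the picture. A call takes as long as a camera call. They do not tell look-alikes from the thing itself.
- env.look_for(camera, label): "position" ([row, column] as shares, 0 to 1, of the picture: columns of its width, rows of its height, amid what is visible of it).
The state is a dict: "t": time; "joints": joint angles; "qvel": joint speeds; "tau": joint torques, N m; "eef_pos": TCP position; "tcp_rot": TCP orientation; "ft_force": force on the tool from outside, world axes, zero at the start; "moment": the same for the moment, N m; "opening": opening from 0.0 (shut) to 1.0 (fully open); "grip_force": force on a finger pad.
Only numpy, scipy, OpenCV 4.12 (cv2) and the standard library are available. Lean on these libraries where they do the work, as an engineer would, in place of code of your own. Each camera call takes 0.05 s, during which the arm holds its last target. There are 200 camera calls.

TASK

Finish the layer of grey slide cases on the carriage slab: set the three loose cases flat on it around the centre post, so that with the case already lying there they make a pinwheel, each case's end against the side of the next with only a small gap, all square with the slab and within its edges. With the layer complete and let go, slide the loaded carriage along its guide channel fully home against the stop, leaving the pinwheel undisturbed and the other things on the bench where they are.

Things in the scene. Friction and masses are not known exactly. Their poses are not given: they have to be found in the camera images.
- carriage (a joint): Travel of the carriage (slab with post) along its guide channel, in m: 0 fully out, 0.100 fully home against the stop; grows as the slab moves along the slab's +y (roughly to the robot's left). Starts at 0. It needs about 3 N of push to slide, stays where it is left, and cannot lift or turn.
- post_top (a point): Centre of the top of the square aluminium post (18 x 18 mm, faces parallel to the slab's edges) that stands in the middle of the slab and rises 82 mm above its top face; it is the carriage's handle, to be gripped or pushed. The point is 112 mm above the bench. Axes: the slab's; +y is the direction in which the slab slides home.
- channel: Fixed steel guide channel, 150 mm wide, 310 mm long (y -105 to +205 mm in its frame), sides 18 mm high, a 40 mm high stop plate across its +y end. On it slides the plywood pallet slab, 176 x 176 x 10 mm, flat, no rim, top face 30 mm above the bench. Origin: on the bench under the slab's centre with the carriage fully out; y along the channel to the stop, x across, z up.
- place_first (a point): Target point on the slab's top face for the underside centre of a case; axes: the slab's (x, y along its edges); travels with the slab. At slab (-32, -54) mm from the post: here the first case already lies, long side along the slab's x, 4 mm inside the slab's -x and -y edges.
- place_b (a point): Target point on the slab's top face for the underside centre of a case; axes: the slab's (x, y along its edges); travels with the slab. At slab (54, -32) mm from the post: a case lies here with its long side along the slab's y, beside the first case's +x end.
- place_c (a point): Target point on the slab's top face for the underside centre of a case; axes: the slab's (x, y along its edges); travels with the slab. At slab (32, 54) mm from the post: a case lies here with its long side along the slab's x.
- place_d (a point): Target point on the slab's top face for the underside centre of a case; axes: the slab's (x, y along its edges); travels with the slab. At slab (-54, 32) mm from the post: a case lies here with its long side along the slab's y. In the full pinwheel all four cases lie 4 mm inside the slab's edges, with 4 mm gaps between neighbours and a 48 mm square space round the post.
- case_first: Closed grey plastic slide case: block 104 (its x) by 60 (y) by 40 mm high, 0.15 to 0.3 kg; along the middle of its top a solid grip rib 70 mm long (x), 16 mm wide (y), 28 mm tall: 68 mm high in all. Origin: centre of the underside. Same when turned half round. This one already lies on the slab in its corner and stays there.
- case_1: Closed grey plastic slide case: block 104 (its x) by 60 (y) by 40 mm high, 0.15 to 0.3 kg; along the middle of its top a solid grip rib 70 mm long (x), 16 mm wide (y), 28 mm tall: 68 mm high in all. Origin: centre of the underside. Same when turned half round. One of the three identical cases standing upright, loose on the bench at the robot's right (-y); any of them may go to any place.
- case_2: Closed grey plastic slide case: block 104 (its x) by 60 (y) by 40 mm high, 0.15 to 0.3 kg; along the middle of its top a solid grip rib 70 mm long (x), 16 mm wide (y), 28 mm tall: 68 mm high in all. Origin: centre of the underside. Same when turned half round. One of the three identical cases standing upright, loose on the bench at the robot's right (-y); any of them may go to any place.
- case_3: Closed grey plastic slide case: block 104 (its x) by 60 (y) by 40 mm high, 0.15 to 0.3 kg; along the middle of its top a solid grip rib 70 mm long (x), 16 mm wide (y), 28 mm tall: 68 mm high in all. Origin: centre of the underside. Same when turned half round. One of the three identical cases standing upright, loose on the bench at the robot's right (-y); any of them may go to any place.
- reflector: Bystander: curved aluminium reflector bowl, 104 mm across the rim, 45 mm high, loose. Origin: centre of the underside.
- fan_rotor: Bystander: black fan rotor, 90 mm across, 38 mm high, loose. Origin: centre of the underside.
- hex_key: Bystander: L-shaped steel hex key, 98 x 36 mm, 8 mm thick, lying loose. Origin: under the middle of the long arm, which lies along x.
- slide_mount: Bystander: glass slide mount in a thin white frame, 70 x 70 x 4 mm, lying loose. Origin: centre of the underside.
Not all that is in view belongs to the job. Leave any green or orange look-alike of the case_3 alone.

How it is judged:
By the outcome, as a careful person would: the job done as asked, in the order asked, and still so for the second after the job is handed in, with the robot touching nothing.
It also fails if it takes over 72 s, if anything falls off the work surface, if the arm or the gripper's body presses on something with over 40 N, if the wrist force passes 120 N, or if a joint passes its speed limit or range.

## Working session

There is one attempt and no reset: what is moved stays moved. The work goes in short steps, Python scripts to look and compute and a tool call to move; the robot and the scene stay as the last step left them, time stands still between calls to the robot, and variables do not carry over. Pictures are saved under pics/ and viewed, at most 10 in all, crops included, and the job is handed in when it is done.

Besides the shell and the picture viewer there is one more tool, called by a JSON object that holds its "api" and its "payload", one argument or row to a line. carry_out: Moves the arm, as the interface text tells. Its arguments: {"type":"object","properties":{"series":{"type":"array","items":{"type":"array","items":{"type":"number","minimum":-1,"maximum":1}}},"fingers":{"type":"number"}},"required":["series"]}

```bash
mkdir -p pics
cat > h.py <<'E'
import numpy as np, cv2
from cell import env
def ray(cam,u,v,C=None):
    C=C or env.calibration(cam); K=np.array(C["K"]);P=np.array(C["pose"])
    d=P[:3,:3]@np.linalg.inv(K)@[u,v,1]; return P[:3,3],d
def at(cam,u,v,z,C=None):
    o,d=ray(cam,u,v,C); return (o+d*(z-o[2])/d[2])[:2]
def proj(cam,p,C=None):
    C=C or env.calibration(cam); K=np.array(C["K"]);P=np.array(C["pose"])
    q=K@(P[:3,:3].T@(np.array(p)-P[:3,3])); return q[:2]/q[2]
def save(cam,name):
    im=env.read_camera(cam); cv2.imwrite(f"pics/{name}.png",im[:,:,::-1]); return im
E
python3 - <<'E'
from h import *
a=save("scene","s0");b=save("top","t0")
for c in("top","scene"):
    print(c,np.round(env.calibration(c)["pose"],2).tolist(),np.round(env.calibration(c)["K"],0).tolist())
    for l in("case_1","post_top","channel"):
        for d in env.look_for(c,l): print(l,round(d["conf"],2),np.round(np.array(d["position"])[::-1]*[640,400],1))
cv2.imwrite("pics/both.png",np.vstack([a,b])[:,:,::-1][:, :])
print(env.state()["t"])
E
ls
```

```text
top [[-0.02, -0.98, 0.19, 244.1], [-1.0, 0.01, -0.01, 36.69], [0.01, -0.19, -0.98, 1688.44], [0.0, 0.0, 0.0, 1.0]] [[505.0, 0.0, 317.0], [0.0, 505.0, 194.0], [0.0, 0.0, 1.0]]
case_1 0.93 [417.8 266.5]
case_1 0.85 [381.4 225.6]
case_1 0.75 [374.6 167.2]
case_1 0.69 [432.8 205. ]
case_1 0.58 [337.  247.4]
post_top 0.97 [284.4 185.6]
channel 0.69 [268.8 185.4]
scene [[0.69, 0.63, -0.36, 941.84], [0.72, -0.6, 0.33, -322.62], [-0.01, -0.49, -0.87, 972.42], [0.0, 0.0, 0.0, 1.0]] [[395.0, 0.0, 324.0], [0.0, 395.0, 201.0], [0.0, 0.0, 1.0]]
case_1 0.92 [237.1 231.9]
case_1 0.89 [291.7 281.4]
case_1 0.68 [265.2 188.4]
case_1 0.68 [176.9 228.7]
case_1 0.56 [197.7 300.9]
post_top 0.69 [357.8 194. ]
post_top 0.53 [292.7 280. ]
0.4
h.py
pics
```

View pics/t0.png

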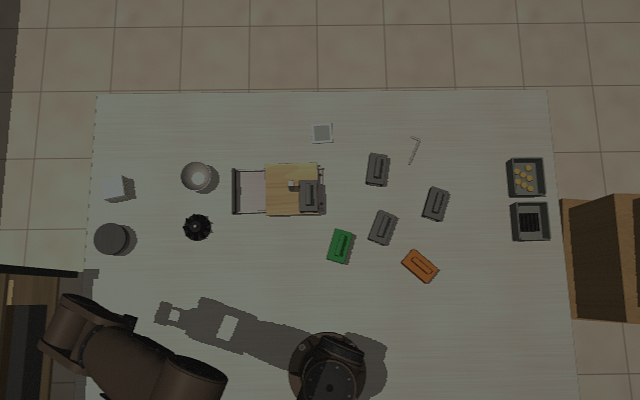

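View pics/s0.png

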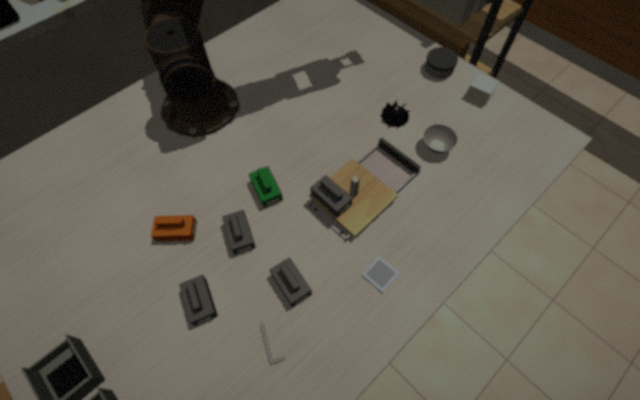

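Top view: grey candidates are (377,168), (383,227) and (435,204). The look-alikes are green (341,246) and orange (420,266), which I leave alone. The first case is on the slab at (312,195), the post at (291,185). In the scene view the grey ones are (290,281), (238,232) and (198,300). I'll triangulate these and check one in a close crop.

Run:
```python
from h import *
def tri(a,b):
    o1,d1=ray("top",*a);o2,d2=ray("scene",*b);d1/=np.linalg.norm(d1);d2/=np.linalg.norm(d2)
    s=np.linalg.lstsq(np.c_[d1,-d2],o2-o1,rcond=None)[0]
    p,q=o1+d1*s[0],o2+d2*s[1]; return np.round((p+q)/2),round(np.linalg.norm(p-q),1)
for n,a,b in(("A",(374.6,167.2),(291.7,281.4)),("B",(381.4,225.6),(237.1,231.9)),("C",(432.8,205),(197.7,300.9)),("post",(284.4,185.6),(357.8,194)),("green",(337,247.4),(265.2,188.4)),("orange",(417.8,266.5),(176.9,228.7))): print(n,*tri(a,b))
im=cv2.imread("pics/t0.png");s=cv2.imread("pics/s0.png")
a=cv2.resize(im[140:300,220:460],None,fx=3.2,fy=3.2,interpolation=3)[:, :768]
cv2.imwrite("pics/crop.png",np.clip(a*1.7,0,255).astype('uint8'))
print(np.round(env.calibration("wrist")["pose"],2).tolist(),np.round(env.calibration("wrist")["K"]).tolist())
```

```text
A [ 661. -175.   30.] 1.2
B [ 462. -190.   31.] 1.8
C [ 532. -371.    8.] 2.9
post [600. 127.  24.] 8.9
green [394. -44.   3.] 2.9
orange [ 329. -304.   10.] 7.5
[[0.29, 0.92, 0.28, 99.94], [0.96, -0.28, -0.08, 622.19], [-0.0, 0.29, -0.96, 383.98], [0.0, 0.0, 0.0, 1.0]] [[305.0, 0.0, 322.0], [0.0, 305.0, 199.0], [0.0, 0.0, 1.0]]
```

View pics/crop.png

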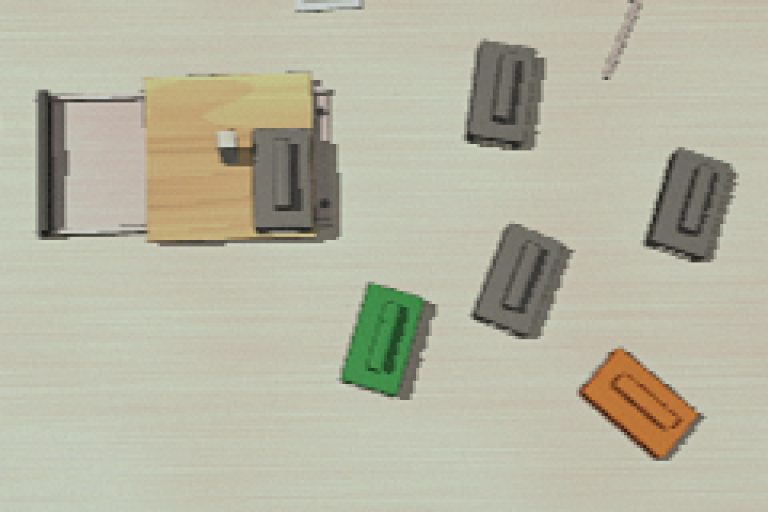

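Crop: the three plain grey cases are right (A at 505,95; B at 520,280; C at 690,205); green (388,340) and orange (640,403) are the look-alikes. Moving the wrist camera over the slab.

{"api": "carry_out", "payload": {
  "series": [
    [0.56,-0.66,0,0.19],
    [0.56,-0.66,0,0.19],
    [0.56,-0.66,0,0.19],
    [0.56,-0.66,0,0.19],
    [0.56,-0.66,0,0.19]
  ],
  "fingers": -1
}}

```text
t: 0.9
eef_pos: [320.6, 432.3, 214.8]
tcp_rot: [3.141, 0.0, 2.95]
ft_force: [1.2, -0.3, -0.6]
opening: 0.998
grip_force: 0.0
```

{"api": "carry_out", "payload": {
  "series": [
    [0.56,-0.66,0.1,0.19],
    [0.56,-0.66,0.1,0.19],
    [0.56,-0.66,0.1,0.19],
    [0.56,-0.66,0.1,0.19],
    [0.56,-0.66,0.1,0.19]
  ]
}}

```text
t: 1.4
eef_pos: [460.7, 267.1, 240.1]
tcp_rot: [3.141, 0.0, 3.05]
ft_force: [0.1, 1.1, -0.5]
opening: 0.999
grip_force: 0.0
```

{"api": "carry_out", "payload": {
  "series": [
    [0.56,-0.66,0,0.19],
    [0.56,-0.66,0,0.19],
    [0.56,-0.66,0,0.19],
    [0.36,-0.46,0,0.19],
    [0,0,0,0]
  ]
}}

```text
t: 1.9
eef_pos: [563.6, 143.9, 239.3]
tcp_rot: [-3.141, 0.0, 3.126]
ft_force: [-0.7, 0.9, -0.2]
opening: 0.998
grip_force: 0.0
```

Run:
```python
from h import *
im=save("wrist","w_slab");import pickle
pickle.dump((env.calibration("wrist"),im),open("w1.pkl","wb"))
C=env.calibration("wrist");print(np.round(C["pose"],2).tolist())
s=env.state();print(s["t"],np.round(s["eef_pos"],1),np.round(s["tcp_rot"],3),np.round(s["joints"],2))
f=lambda u,v:(u/3.2+220,v/3.2+140)
for n,p,z in(("post",(227,138),112),("A",(509,90),68),("B",(526,275),68),("C",(700,198),68),("first",(287,173),98)): print(n,np.round(at("top",*f(*p),z)))
# small-depth check with w
print(np.round(proj("wrist",[600,100,112])))
```

```text
[[0.02, 0.96, 0.29, 479.1], [1.0, -0.02, -0.01, 146.31], [0.0, 0.29, -0.96, 408.76], [0.0, 0.0, 0.0, 1.0]]
1.95 [562.4 145.4 239.3] [ 3.142 -0.     3.126] [ 0.14  0.4   1.64  0.    1.1  -1.42]
post [592. 105.]
A [ 648. -184.]
B [ 456. -194.]
C [ 532. -375.]
first [558.  46.]
[280. 228.]
```

View pics/w_slab.png

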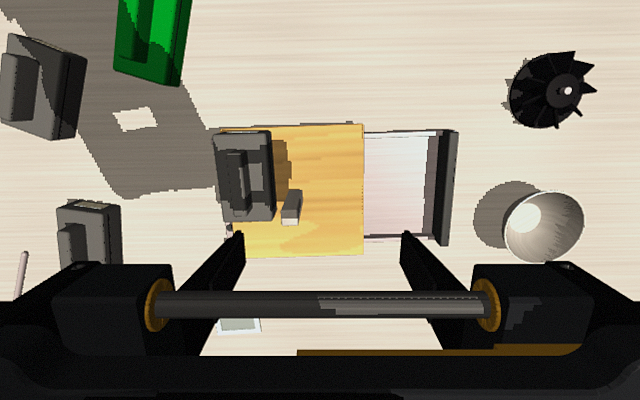

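The wrist view shows the slab (290,190), post (292,207), first case (245,175), the two grey cases at the left and the green one at the top. Taking a second slab view, then the cases.

{"api": "carry_out", "payload": {
  "series": [
    [0.3,-0.8,0,0],
    [0.2,-0.8,0,0],
    [0.2,-0.6,0,0],
    [0,0,0,0],
    [0,0,0,0]
  ]
}}

```text
t: 2.45
eef_pos: [596.3, 37.3, 239.6]
tcp_rot: [3.141, -0.0, 3.128]
ft_force: [-0.0, 0.5, 0.5]
opening: 0.998
grip_force: 0.0
```

```bash
cat > g.py <<'E'
from h import *
import pickle
def grab(f):
    env.read_camera("wrist") if 0 else None
    C=env.calibration("wrist"); im=env.read_camera("wrist"); pickle.dump((C,im),open(f,"wb")); cv2.imwrite("pics/"+f+".png",im[:,:,::-1])
E
python3 -c "
from g import *
grab('w2.pkl');print(env.state()['eef_pos'])"
```

```text
[596.21294662  37.87856459 239.71456553]
```

{"api": "carry_out", "payload": {
  "series": [
    [0,-0.9,0,0],
    [0,-0.95,0,0],
    [0,-0.95,0,0],
    [0,-0.95,0,0],
    [0,-0.9,0,0]
  ]
}}

```text
t: 3.0
eef_pos: [596.7, -195.8, 240.0]
tcp_rot: [3.141, 0.0, 3.13]
ft_force: [0.8, -0.5, -0.3]
opening: 0.995
grip_force: 0.0
```

{"api": "carry_out", "payload": {
  "series": [
    [0,-0.6,0,0],
    [0,-0.3,0,0],
    [0,0,0,0],
    [0,0,0,0],
    [0,0,0,0]
  ]
}}

```text
t: 3.5
eef_pos: [597.0, -238.9, 239.8]
tcp_rot: [3.141, -0.0, 3.13]
ft_force: [1.0, -0.3, -0.5]
opening: 0.997
grip_force: 0.0
```

```bash
python3 -c "
from g import *
grab('w3.pkl');print(env.state()['eef_pos'])"
```

```text
[ 597.04454197 -239.10739854  239.8869491 ]
```

{"api": "carry_out", "payload": {
  "series": [
    [-0.3,-0.8,0,0],
    [-0.3,-0.7,0,0],
    [-0.3,-0.3,0,0],
    [0,0,0,0],
    [0,0,0,0]
  ]
}}

```text
t: 4.05
eef_pos: [552.0, -330.1, 239.9]
tcp_rot: [3.141, 0.0, 3.128]
ft_force: [0.7, 0.0, 0.4]
opening: 0.996
grip_force: 0.0
```

```bash
cat >> g.py <<'E'
from scipy.optimize import minimize
from scipy.ndimage import map_coordinates
def rect(cx,cy,lx,ly,z): 
    return [(cx+sx*lx/2,cy+sy*ly/2,z) for sx,sy in((-1,-1),(1,-1),(1,1),(-1,1))]
CASE=[rect(0,0,104,60,40),rect(0,0,70,16,68)]
SLAB=[rect(0,0,176,176,30),rect(0,0,18,18,112),rect(-32,-54,104,60,70),rect(-32,-54,70,16,98)]
def gm(im,s):
    L=cv2.cvtColor(im,cv2.COLOR_RGB2LAB).astype(np.float32); L=cv2.GaussianBlur(L,(0,0),s)
    return [cv2.Sobel(L,cv2.CV_32F,1,0)/4*s,cv2.Sobel(L,cv2.CV_32F,0,1)/4*s]
def fit(model,files,x0,spread=(12,8,4),zfree=True):
    V=[pickle.load(open(f,"rb")) for f in files]
    pts=[];dirs=[]
    for r in model:
        for a,b in zip(r,r[1:]+r[:1]):
            a,b=np.array(a,float),np.array(b,float)
            for t in np.linspace(.04,.96,30): pts.append(a+(b-a)*t);dirs.append((b-a)/np.linalg.norm(b-a))
    pts=np.array(pts);dirs=np.array(dirs)
    def pr(C,P):
        K=np.array(C["K"]);T=np.array(C["pose"]); q=(P-T[:3,3])@T[:3,:3]@K.T; return q[:,:2]/q[:,2:]
    def cost(p,G):
        c,s=np.cos(p[2]*.01),np.sin(p[2]*.01);R=np.array([[c,-s,0],[s,c,0],[0,0,1]])
        P=pts@R.T+[p[0],p[1],p[3]];D=dirs@R.T;tot=0
        for (C,im),(gx,gy) in zip(V,G):
            u=pr(C,P);n=pr(C,P+D)-u;n/=np.linalg.norm(n,axis=1,keepdims=True)
            g=[sum(map_coordinates(k[:,:,ch],[u[:,1],u[:,0]],order=1,mode="constant")*w for k,w in((gx,-n[:,1]),(gy,n[:,0]))) for ch in range(3)]
            tot+=np.minimum(np.sqrt(g[0]**2+g[1]**2+g[2]**2),25).mean()
        return -tot
    rng=np.random.default_rng(0);x0=np.array([x0[0],x0[1],x0[2]*100,0.])
    for s in (4,2,1):
        G=[gm(im,s) for C,im in V]; best=None
        for k in range(14 if s==4 else 4):
            d=rng.normal(size=4)*[spread[0],spread[0],spread[1],3]*(1 if s==4 else .15); d[3]*=zfree
            if k==0:d*=0
            f=(lambda q:cost(q,G)) if zfree else (lambda q:cost(np.r_[q,0],G))
            st=(x0+d)[:4 if zfree else 3]; n=len(st)
            r=minimize(f,st,method="Nelder-Mead",options=dict(initial_simplex=np.vstack([st]+[st+np.eye(n)[i]*3 for i in range(n)]),maxiter=250,xatol=.02,fatol=1e-4))
            if best is None or r.fun<best.fun:best=r
        x0=np.r_[best.x,0] if not zfree else best.x
    return [x0[0],x0[1],x0[2]*.01,x0[3]],best.fun/len(V)
def draw(model,f,p):
    C,im=pickle.load(open(f,"rb"));im=im.copy();c,s=np.cos(p[2]),np.sin(p[2])
    for r in model:
        q=[proj(None,(p[0]+c*x-s*y,p[1]+s*x+c*y,z+p[3]),C) for x,y,z in r]
        cv2.polylines(im,[np.int32(np.round(np.array(q)*8))],True,(255,0,0),1,cv2.LINE_AA,3)
    return im
E
python3 - <<'E'
from g import *
grab('w4.pkl');print(env.state()['eef_pos'],env.state()["t"])
ps={}
for zf in(True,False):
    p,c=fit(SLAB,["w1.pkl","w2.pkl"],(592,105,0),zfree=zf);print("slab",np.round(p,3),round(c,2)); 
    if zf:ps["S"]=p
    for n,x in(("A",(648,-184,-.1)),("B",(456,-194,-.3)),("C",(532,-375,-.3))):
        q,c=fit(CASE,["w3.pkl","w4.pkl"],x,zfree=zf);print(n,np.round(q,3),round(c,2))
        if not zf: ps[n]=q
pickle.dump(ps,open("ps.pkl","wb"))
im=draw(SLAB,"w1.pkl",ps["S"])
pickle.dump((pickle.load(open("w4.pkl","rb"))),open("tmp.pkl","wb"))
b=pickle.load(open("w4.pkl","rb"))[1].copy()
for n in "ABC":
    d=draw(CASE,"w4.pkl",ps[n]); m=(d!=pickle.load(open("w4.pkl","rb"))[1]); b[m]=d[m]
o=np.vstack([im[90:280],b[:330]]);cv2.imwrite("pics/fit.png",o[:,:,::-1])
E
```

```text
[ 552.37977598 -329.75791075  239.88030236] 4.1
slab [ 5.8983e+02  1.0842e+02  1.7000e-02 -3.0040e+00] -20.7
A [ 6.35804e+02 -1.98268e+02 -1.71000e-01  3.96860e+01] -15.02
B [ 4.56873e+02 -2.01792e+02 -3.99000e-01 -1.67190e+01] -16.16
C [ 5.31947e+02 -3.68326e+02 -3.39000e-01  5.24100e+00] -18.1
slab [5.88830e+02 1.08323e+02 1.10000e-02 0.00000e+00] -20.15
A [ 6.54984e+02 -1.79047e+02 -1.54000e-01  0.00000e+00] -17.72
B [ 4.55947e+02 -2.02061e+02 -3.56000e-01  0.00000e+00] -13.05
C [ 5.33505e+02 -3.70567e+02 -3.25000e-01  0.00000e+00] -17.56
```

View pics/fit.png

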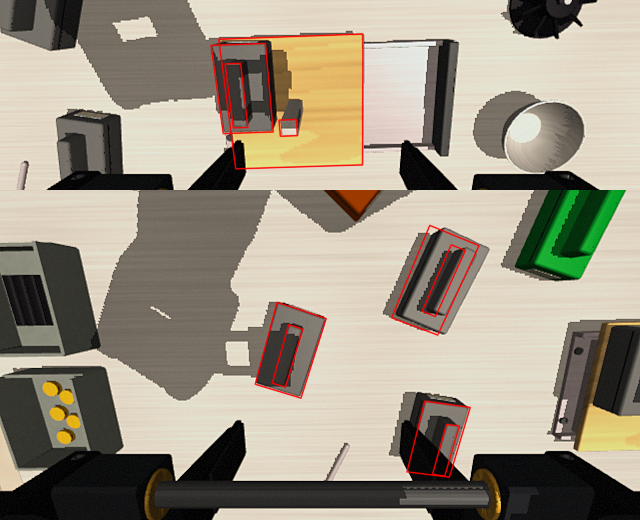

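Run:
```python
from g import *
t=[]
for f,c in(("w4.pkl",(533,-370)),("w3.pkl",(650,-181)),("w3.pkl",(456,-200)),("w3.pkl",(533,-370)),("w4.pkl",(456,-200)),("w2.pkl",(580,100))):
    C,im=pickle.load(open(f,"rb"));u,v=proj(None,(*c,50),C).astype(int);x=min(max(u-65,0),510);y=min(max(v-65,0),270);print(f,x,y)
    t.append(cv2.resize(im[y:y+130,x:x+130],(260,260),interpolation=3))
o=np.vstack([np.hstack(t[:3]),np.hstack(t[3:])]);o=np.clip(255*(o/255.)**.7,0,255).astype('uint8')
cv2.imwrite("pics/mont.png",o[:,:,::-1])
```

```text
w4.pkl 223 97
w3.pkl 304 153
w3.pkl 292 0
w3.pkl 142 60
w4.pkl 373 27
w2.pkl 310 99
```

View pics/mont.png

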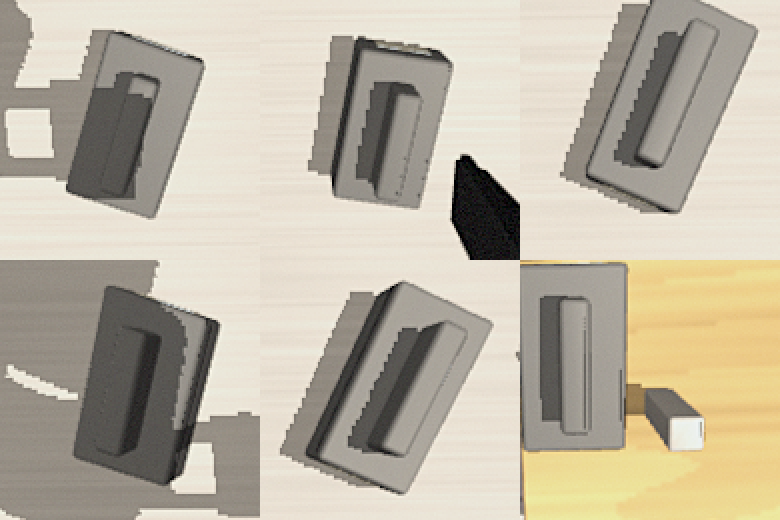

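Montage: case corners are clear in every tile. Shadows pull the free fit off, so I'll seed it with corner pixels read from the tiles and refine locally.

```bash
cat >> g.py <<'E'
def tri2(v):
    A=np.zeros((3,3));b=np.zeros(3)
    for f,(x,y) in v:
        C,_=pickle.load(open(f,"rb"));o,d=ray(None,x,y,C);d/=np.linalg.norm(d);M=np.eye(3)-np.outer(d,d);A+=M;b+=M@o
    return np.linalg.solve(A,b)
def corners(f,q,z):
    "q: corner pixels of a 104x60 top at height z, in order long-end1 a,b long-end2 b,a"
    C,_=pickle.load(open(f,"rb"));P=np.array([at(None,*p,z,C) for p in q]);c=P.mean(0)
    e=(P[0]+P[1]-P[2]-P[3])/2;s=(P[1]+P[2]-P[0]-P[3])/2
    return c,np.arctan2(-e[1],-e[0]),np.linalg.norm(e),np.linalg.norm(s)
E
python3 - <<'E'
from g import *
def px(q,tx,ty,ox,oy): return [((x-tx)/2+ox-.25,(y-ty)/2+oy-.25) for x,y in q]
D={"C4":("w4.pkl",px([(108,33),(203,65),(155,217),(67,188)],0,0,223,97)),
"A3":("w3.pkl",px([(361,50),(452,66),(418,208),(336,195)],260,0,304,153)),
"C3":("w3.pkl",px([(107,288),(213,319),(170,484),(76,455)],0,260,142,60)),
"B4":("w4.pkl",px([(403,282),(491,322),(403,493),(320,458)],260,260,373,27))}
init={}
for n,(f,q) in D.items():
    c,a,l,w=corners(f,q,40);print(n,np.round(c,1),round(a,3),round(l),round(w));init[n[0]]=(c[0],c[1],a)
print("C corners z",[np.round(tri2([("w4.pkl",a),("w3.pkl",b)]),1) for a,b in zip(D["C4"][1],D["C3"][1])])
E
```

```text
C4 [ 532.5 -370.5] -0.324 99 58
A3 [ 654.  -179.2] -0.16 100 57
C3 [ 533.1 -367.8] -0.336 100 59
B4 [ 456.7 -189.6] -0.4 101 55
C corners z [array([ 476.4, -383.6,   31.6]), array([ 495. , -326.5,   24.4]), array([ 591.7, -359.5,   31.5]), array([ 572. , -415.6,   31.4])]
```

{"api": "carry_out", "payload": {
  "series": [
    [0.4,0.6,0,-0.28],
    [0.4,0.6,0,-0.28],
    [0.4,0.6,-0.5,-0.28],
    [0.4,0.6,-0.7,-0.28],
    [0.44,0.61,-0.7,-0.28]
  ]
}}

```text
t: 4.6
eef_pos: [654.3, -178.4, 145.2]
tcp_rot: [-3.142, 0.001, 2.982]
ft_force: [0.0, 0.7, -0.2]
opening: 1.004
grip_force: 0.0
```

{"api": "carry_out", "payload": {
  "series": [
    [0,0,-0.4,0],
    [0,0,0,0],
    [0,0,0,0],
    [0,0,0,0],
    [0,0,0,0]
  ]
}}

```text
t: 5.1
eef_pos: [653.4, -182.0, 127.4]
tcp_rot: [-3.141, 0.002, 2.981]
ft_force: [0.4, -0.1, -0.1]
opening: 0.999
grip_force: 0.0
```

```bash
cat >> g.py <<'E'
def rep():
    s=env.state();print("t",round(s["t"],2),"tcp",np.round(s["eef_pos"],1),"yaw",round(s["tcp_rot"][2],3),"j",np.round(s["joints"],2),"op",round(s["opening"],3),"F",np.round(s["ft_force"],1))
E
python3 - <<'E'
from g import *
grab("w5.pkl");rep()
C,im=pickle.load(open("w5.pkl","rb"))
print("tcp px",proj(None,env.state()["eef_pos"],C))
cv2.imwrite("pics/w5c.png",cv2.resize(im[100:300,220:440],None,fx=2.7,fy=2.7,interpolation=3)[:,:,::-1])
E
```

```text
t 5.15 tcp [ 653.3 -182.   127.2] yaw 2.981 j [-0.37  0.65  1.51  0.    0.98 -1.78] op 0.998 F [ 0.2  0.4 -0.2]
tcp px [323.02060306 248.29371607]
```

View pics/w5c.png

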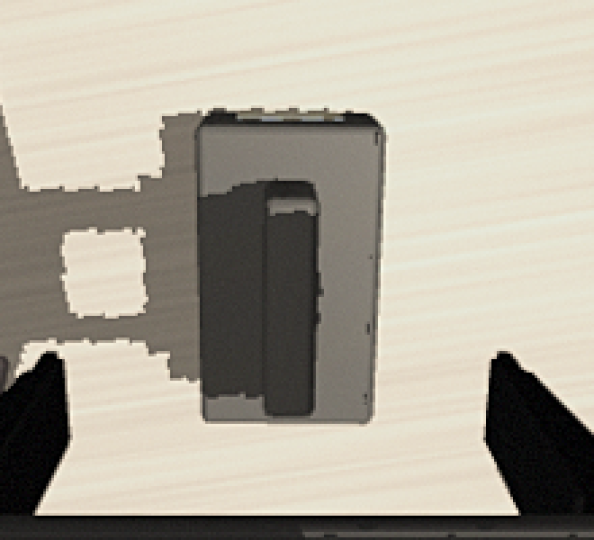

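The crop shows the whole of case A, nearly aligned between the fingers (at (60,355) and (495,355)): block corners (200,125), (383,126), (372,421), (204,420); rib top 198–415, columns 265–316.

Run:
```python
from g import *
f=lambda q:[(x/2.7+220-.3,y/2.7+100-.3) for x,y in q]
c,a,l,w=corners("w5.pkl",f([(200,125),(383,126),(372,421),(204,420)]),40);print(c,a,l,w)
c,a,l,w=corners("w5.pkl",f([(266,198),(317,198),(314,415),(264,415)]),68);print(c,a,l,w)
for z in(False,True): print(fit(CASE,["w5.pkl"],(c[0],c[1],-.16),(2,1,1),z))
```

```text
[ 653.65545327 -178.31969401] -0.1689254728601104 101.14812028814593 57.27923777760275
[ 653.761894   -178.58476469] -0.168288010345727 67.88591881335833 14.878205633372541
([np.float64(654.7923446031155), np.float64(-179.30959187252546), np.float64(-0.17659019457926878), np.float64(0.0)], np.float64(-22.16894583713358))
([np.float64(655.4784494727216), np.float64(-179.3995636060884), np.float64(-0.18057833760218842), np.float64(-1.5086826261889847)], np.float64(-22.33413930783838))
```

{"api": "carry_out", "payload": {
  "series": [
    [0.01,0.06,-0.5,-0.1],
    [0,0,-0.5,0],
    [0,0,-0.45,0],
    [0,0,-0.2,0],
    [0,0,0,0]
  ]
}}

```text
t: 5.65
eef_pos: [653.2, -178.5, 42.6]
tcp_rot: [3.141, -0.001, 2.971]
ft_force: [0.4, 0.4, 0.5]
opening: 1.001
grip_force: 0.0
```

{"api": "carry_out", "payload": {
  "series": [
    [0,0,0,0],
    [0,0,0,0],
    [0,0,0,0],
    [0,0,0,0],
    [0,0,0,0]
  ],
  "fingers": 1
}}

```text
t: 6.15
eef_pos: [653.7, -178.4, 43.7]
tcp_rot: [-3.142, 0.001, 2.971]
ft_force: [0.2, -0.1, 0.1]
opening: 0.636
grip_force: 0.0
```

{"api": "carry_out", "payload": {
  "series": [
    [0,0,0,0],
    [0,0,0,0],
    [0,0,0,0],
    [0,0,0,0],
    [0,0,0,0]
  ]
}}

```text
t: 6.65
eef_pos: [653.6, -178.3, 43.2]
tcp_rot: [3.141, -0.0, 2.971]
ft_force: [0.1, 0.3, 0.3]
opening: 0.217
grip_force: 0.0
```

{"api": "carry_out", "payload": {
  "series": [
    [0,0,0,0],
    [0,0,0,0],
    [0,0,0,0],
    [0,0,0.3,0],
    [0,0,0.6,0]
  ]
}}

```text
t: 7.15
eef_pos: [652.5, -178.0, 87.3]
tcp_rot: [3.141, -0.004, 2.971]
ft_force: [0.9, 0.4, -1.9]
opening: 0.166
grip_force: 30.0
```

{"api": "carry_out", "payload": {
  "series": [
    [0,0,0.8,0],
    [0,0,0.8,0],
    [0,0,0.6,0],
    [0,0,0,0],
    [0,0,0,0]
  ]
}}

```text
t: 7.65
eef_pos: [653.3, -178.3, 198.9]
tcp_rot: [-3.142, 0.001, 2.971]
ft_force: [-1.0, -0.2, -3.7]
opening: 0.168
grip_force: 30.0
```

Run:
```python
from g import *
grab("w6.pkl");rep()
p=pickle.load(open("ps.pkl","rb"));print(p["S"])
s=np.array([589.3,108.4]);yaw=.014;R=np.array([[np.cos(yaw),-np.sin(yaw)],[np.sin(yaw),np.cos(yaw)]])
for n,v in(("b",(54,-32)),("c",(32,54)),("d",(-54,32))):print(n,np.round(s+R@v,1))
```

```text
t 7.7 tcp [ 653.  -178.1  197.6] yaw 2.971 j [-0.36  0.58  1.44  0.    1.12 -1.76] op 0.168 F [ 0.   0.  -2.8]
[np.float64(589.8303120891184), np.float64(108.41956118927754), np.float64(0.01710537676262459), np.float64(-3.003501014934124)]
b [643.7  77.2]
c [620.5 162.8]
d [534.9 139.6]
```

{"api": "carry_out", "payload": {
  "series": [
    [-0.05,0.7,0,0.2],
    [-0.05,0.9,0,0.2],
    [-0.05,0.9,0,0.2],
    [-0.05,0.9,0,0.2],
    [-0.1,0.9,0,0.2]
  ]
}}

```text
t: 8.2
eef_pos: [637.7, 38.3, 196.4]
tcp_rot: [3.142, -0.003, 3.077]
ft_force: [0.5, 0.5, -3.0]
opening: 0.165
grip_force: 30.0
```

{"api": "carry_out", "payload": {
  "series": [
    [-0.1,0.9,0,0.2],
    [-0.1,0.9,0,0.2],
    [-0.1,0.7,0,0.2],
    [-0.05,0,0,0.17],
    [0,0,0,0]
  ]
}}

```text
t: 8.7
eef_pos: [620.1, 162.3, 196.7]
tcp_rot: [-3.141, -0.003, -3.124]
ft_force: [0.4, 0.2, -2.4]
opening: 0.163
grip_force: 30.0
```

{"api": "carry_out", "payload": {
  "series": [
    [0,0,-0.3,0],
    [0,0,-0.2,0],
    [0,0,0,0],
    [0,0,0,0],
    [0,0,0,0]
  ]
}}

```text
t: 9.2
eef_pos: [621.4, 161.3, 173.7]
tcp_rot: [3.141, 0.001, -3.127]
ft_force: [-0.2, -1.2, -2.2]
opening: 0.167
grip_force: 30.0
```

Run:
```python
from g import *
grab("w7.pkl");rep()
t=env.state()["eef_pos"]
C,im=pickle.load(open("w7.pkl","rb"))
z=t[2]-43.3
M=[[(x,y,h+z) for x,y,h in r] for r in CASE]
p,c=fit(M,["w7.pkl"],(t[0],t[1],.014),(1,.5,1),False);print("held",np.round(p,3),c,"off",np.round(np.array(p[:2])-t[:2],1))
for zf in (False,True):
    s,c=fit(SLAB,["w7.pkl","w1.pkl","w2.pkl"],(589.3,108.4,.014),(2,1,1),zf);print("slab",np.round(s,3),c)
    s1,c=fit(SLAB,["w7.pkl"],(589.3,108.4,.014),(2,1,1),zf);print("slab7",np.round(s1,3),c)
s7=fit(SLAB,["w7.pkl"],(589.3,108.4,.014),(2,1,1),False)[0]
im=draw(SLAB,"w7.pkl",s7);d=draw(M,"w7.pkl",p);m=d!=C if 0 else d!=pickle.load(open("w7.pkl","rb"))[1];im[m]=d[m]
cv2.imwrite("pics/w7c.png",cv2.resize(im[80:300,150:470],None,fx=2.4,fy=2.4,interpolation=3)[:,:,::-1])
```

```text
t 9.25 tcp [621.4 161.4 173.8] yaw -3.127 j [ 0.15  0.55  1.56  0.    1.03 -1.43] op 0.165 F [-0.7 -0.2 -2.7]
held [6.21959e+02 1.60675e+02 1.30000e-02 0.00000e+00] -15.836949630415608 off [ 0.6 -0.7]
slab [5.89800e+02 1.08404e+02 1.50000e-02 0.00000e+00] -18.61114564671494
slab7 [5.90387e+02 1.08175e+02 1.40000e-02 0.00000e+00] -17.327180427825116
slab [ 5.90114e+02  1.08363e+02  1.40000e-02 -2.11600e+00] -19.19339027975934
slab7 [ 5.90708e+02  1.07714e+02  1.20000e-02 -1.21200e+00] -17.378672937100433
```

View pics/w7c.png

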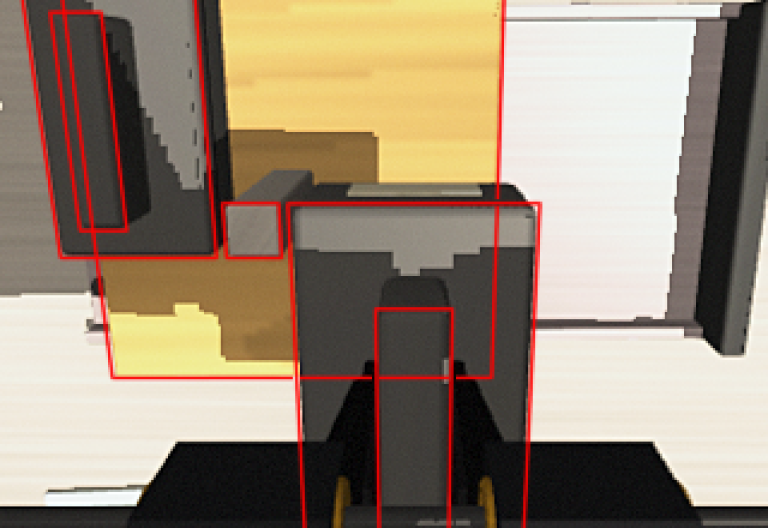

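Overlay fits slab, post (252,230), first case and held case closely. Shifting by about (−0.5, +2) and lowering.

{"api": "carry_out", "payload": {
  "series": [
    [-0.01,0.04,-0.5,0],
    [0,0,-0.5,0],
    [0,0,-0.5,0],
    [0,0,-0.3,0],
    [0,0,-0.12,0]
  ]
}}

```text
t: 9.75
eef_pos: [620.3, 163.6, 76.2]
tcp_rot: [-3.141, -0.001, -3.127]
ft_force: [0.8, 0.3, -3.5]
opening: 0.165
grip_force: 30.0
```

{"api": "carry_out", "payload": {
  "series": [
    [0,0,-0.04,0],
    [0,0,-0.03,0],
    [0,0,0,0],
    [0,0,0,0],
    [0,0,0,0]
  ]
}}

```text
t: 10.25
eef_pos: [620.8, 163.7, 74.3]
tcp_rot: [3.141, 0.001, -3.127]
ft_force: [-0.1, 0.3, -2.6]
opening: 0.164
grip_force: 30.0
```

{"api": "carry_out", "payload": {
  "series": [
    [0,0,-0.02,0],
    [0,0,-0.01,0],
    [0,0,0,0],
    [0,0,0,0],
    [0,0,0,0]
  ]
}}

```text
t: 10.75
eef_pos: [620.8, 163.7, 73.1]
tcp_rot: [3.141, 0.001, -3.126]
ft_force: [-2.1, -0.4, 5.5]
opening: 0.166
grip_force: 30.0
```

{"api": "carry_out", "payload": {
  "series": [
    [0,0,0,0],
    [0,0,0,0],
    [0,0,0,0],
    [0,0,0,0],
    [0,0,0,0]
  ],
  "fingers": 0.1
}}

```text
t: 11.25
eef_pos: [620.6, 163.6, 72.2]
tcp_rot: [3.142, -0.0, -3.127]
ft_force: [-0.3, -0.6, -0.4]
opening: 0.444
grip_force: 0.0
```

{"api": "carry_out", "payload": {
  "series": [
    [0,0,0.6,0],
    [0,0,0.8,0],
    [0,-0.4,0.8,0],
    [0,-0.4,0.6,0],
    [0,0,0,0]
  ]
}}

```text
t: 11.75
eef_pos: [622.1, 122.1, 216.7]
tcp_rot: [3.141, 0.007, -3.128]
ft_force: [0.3, -0.5, -1.3]
opening: 0.448
grip_force: 0.0
```

{"api": "carry_out", "payload": {
  "series": [
    [0,0,0,0],
    [0,0,0,0],
    [0,0,0,0],
    [0,0,0,0],
    [0,0,0,0]
  ],
  "fingers": -1
}}

```text
t: 12.25
eef_pos: [620.5, 124.0, 211.6]
tcp_rot: [3.142, -0.001, -3.126]
ft_force: [-0.5, 0.7, -0.3]
opening: 0.812
grip_force: 0.0
```

Run:
```python
from g import *
grab("w8.pkl");rep()
s,c=fit(SLAB,["w8.pkl"],(589.8,108.4,.014),(2,1,1),False);print("slab",np.round(s,3),c)
M=[[(x,y,h+30) for x,y,h in r] for r in CASE]
def rel(q,s,nominal=0):
    d=np.array(q[:2])-s[:2];c_,s_=np.cos(s[2]),np.sin(s[2]);return np.round([c_*d[0]+s_*d[1],-s_*d[0]+c_*d[1],q[2]-s[2]],3)
for n,x in(("first",(557.8,54,.014)),("c",(621,162.6,.014))):
    q,c=fit(M,["w8.pkl"],x,(2,1,1),False);print(n,np.round(q,3),c,"rel",rel(q,s))
```

```text
t 12.3 tcp [620.5 123.9 211.8] yaw -3.126 j [ 0.09  0.51  1.54  0.    1.1  -1.49] op 0.855 F [-1.2  0.4  0. ]
slab [5.90383e+02 1.07863e+02 1.00000e-02 0.00000e+00] -20.84431874169652
first [5.58761e+02 5.35150e+01 5.00000e-03 0.00000e+00] -22.94925996240858 rel [-3.2152e+01 -5.4036e+01 -5.0000e-03]
c [6.22656e+02 1.63599e+02 1.50000e-02 0.00000e+00] -21.92201557401245 rel [3.2816e+01 5.5418e+01 5.0000e-03]
```

{"api": "carry_out", "payload": {
  "series": [
    [-0.41,-0.79,0,-0.5],
    [-0.41,-0.79,0,-0.5],
    [-0.41,-0.79,0,-0.5],
    [-0.41,-0.79,0,-0.5],
    [-0.41,-0.79,0,-0.5]
  ]
}}

```text
t: 12.8
eef_pos: [517.1, -75.1, 212.3]
tcp_rot: [3.142, 0.0, 2.893]
ft_force: [1.1, -0.0, -0.4]
opening: 1.002
grip_force: 0.0
```

{"api": "carry_out", "payload": {
  "series": [
    [-0.41,-0.79,0,-0.5],
    [-0.41,-0.79,0,-0.5],
    [-0.41,-0.77,-0.5,-0.5],
    [0,0,-0.7,0],
    [0,0,-0.4,0]
  ]
}}

```text
t: 13.3
eef_pos: [455.6, -192.1, 130.7]
tcp_rot: [3.141, -0.001, 2.735]
ft_force: [0.0, 0.5, -0.6]
opening: 1.0
grip_force: 0.0
```

{"api": "carry_out", "payload": {
  "series": [
    [0,0,0,0],
    [0,0,0,0],
    [0,0,0,0],
    [0,0,0,0],
    [0,0,0,0]
  ]
}}

```text
t: 13.8
eef_pos: [457.1, -191.1, 133.2]
tcp_rot: [-3.142, 0.001, 2.738]
ft_force: [0.1, -0.1, -0.2]
opening: 0.996
grip_force: 0.0
```

```bash
cat >> g.py <<'E'
def near(f,x,tcp=True):
    "case on the bench: pose and tool shift/turn wanted"
    grab(f);rep();s=env.state()
    for sp in((8,6,0),(2,1,0)):
        q,c=fit(CASE,[f],x,sp,False);x=q[:3];print(np.round(q,3),round(c,2))
    e=np.array(s["eef_pos"]);print("shift",np.round(np.array(q[:2])-e[:2],1),"turn deg",round(np.degrees((q[2]-s["tcp_rot"][2]+np.pi/2)%np.pi-np.pi/2),2))
    C,im=pickle.load(open(f,"rb"));print("px",[np.round(proj(None,(q[0],q[1],h),C)) for h in(40,68)])
    return q
E
python3 - <<'E'
from g import *
near("w9.pkl",(456.5,-191,-.4))
E
```

```text
t 13.85 tcp [ 457.  -191.1  133. ] yaw 2.738 j [-0.53  0.42  1.96  0.    0.76 -1.7 ] op 0.996 F [-0.8 -0.9 -0.8]
[ 4.56875e+02 -1.88392e+02 -3.89000e-01  0.00000e+00] -22.26
[ 4.56876e+02 -1.88391e+02 -3.89000e-01  0.00000e+00] -22.26
shift [-0.1  2.7] turn deg 0.82
px [array([326., 201.]), array([326., 211.])]
```

{"api": "carry_out", "payload": {
  "series": [
    [0,0.05,-0.5,0.14],
    [0,0,-0.6,0],
    [0,0,-0.5,0],
    [0,0,-0.18,0],
    [0,0,0,0]
  ]
}}

```text
t: 14.35
eef_pos: [456.4, -188.5, 42.8]
tcp_rot: [3.141, -0.002, 2.753]
ft_force: [0.0, -0.3, 0.5]
opening: 1.0
grip_force: 0.0
```

{"api": "carry_out", "payload": {
  "series": [
    [0,0,0,0],
    [0,0,0,0],
    [0,0,0,0],
    [0,0,0,0],
    [0,0,0,0]
  ],
  "fingers": 1
}}

```text
t: 14.85
eef_pos: [456.8, -188.7, 43.8]
tcp_rot: [3.142, 0.001, 2.752]
ft_force: [-0.7, 0.2, 0.1]
opening: 0.641
grip_force: 0.0
```

{"api": "carry_out", "payload": {
  "series": [
    [0,0,0,0],
    [0,0,0,0],
    [0,0,0,0],
    [0,0,0,0],
    [0,0,0,0]
  ]
}}

```text
t: 15.35
eef_pos: [456.7, -188.6, 43.4]
tcp_rot: [3.141, -0.0, 2.752]
ft_force: [0.8, -1.0, -1.1]
opening: 0.217
grip_force: 0.0
```

{"api": "carry_out", "payload": {
  "series": [
    [0,0,0,0],
    [0,0,0,0],
    [0,0,0,0],
    [0,0,0.3,0],
    [0,0,0.6,0]
  ]
}}

```text
t: 15.85
eef_pos: [455.7, -188.1, 87.3]
tcp_rot: [3.141, -0.004, 2.752]
ft_force: [0.7, -0.9, -2.2]
opening: 0.166
grip_force: 30.0
```

{"api": "carry_out", "payload": {
  "series": [
    [0,0,0.8,0],
    [0,0,0.8,-1],
    [0,0,0.6,-1],
    [0,0,0,-1],
    [0,0,0,-1]
  ]
}}

```text
t: 16.35
eef_pos: [456.7, -188.7, 199.3]
tcp_rot: [3.141, 0.002, 2.329]
ft_force: [0.1, 0.6, -2.5]
opening: 0.167
grip_force: 30.0
```

{"api": "carry_out", "payload": {
  "series": [
    [0.2,0.6,0,-0.9],
    [0.2,0.85,0,-0.9],
    [0.2,0.85,0,-0.9],
    [0.2,0.85,0,-0.9],
    [0.2,0.85,0,-0.9]
  ]
}}

```text
t: 16.85
eef_pos: [506.6, 13.1, 198.2]
tcp_rot: [-3.141, -0.0, 1.858]
ft_force: [0.8, -0.3, -3.6]
opening: 0.167
grip_force: 30.0
```

{"api": "carry_out", "payload": {
  "series": [
    [0.2,0.85,0,-0.9],
    [0.2,0.85,0,-0.9],
    [0.18,0.7,0,-0.9],
    [0,0.14,-0.2,0.05],
    [0,0,-0.2,0]
  ]
}}

```text
t: 17.35
eef_pos: [535.2, 139.3, 177.5]
tcp_rot: [-3.141, 0.0, 1.588]
ft_force: [-0.8, -0.4, -2.5]
opening: 0.167
grip_force: 30.0
```

{"api": "carry_out", "payload": {
  "series": [
    [0,0,0,0],
    [0,0,0,0],
    [0,0,0,0],
    [0,0,0,0],
    [0,0,0,0]
  ]
}}

```text
t: 17.85
eef_pos: [535.9, 137.9, 178.8]
tcp_rot: [3.141, -0.0, 1.584]
ft_force: [-0.6, -0.7, -3.2]
opening: 0.163
grip_force: 30.0
```

```bash
cat >> g.py <<'E'
UP=lambda z:[[(x,y,h+z) for x,y,h in r] for r in CASE]
def rel(q,s):
    d=np.array(q[:2])-s[:2];c_,s_=np.cos(s[2]),np.sin(s[2]);return np.round([c_*d[0]+s_*d[1],-s_*d[0]+c_*d[1],q[2]-s[2]],3)
def place(f,v,turn90):
    grab(f);rep();st=env.state();t=np.array(st["eef_pos"]);yaw=st["tcp_rot"][2]
    p,c=fit(UP(t[2]-43.3),[f],(t[0],t[1],yaw),(1,.5,1),False);print("held",np.round(p,3),round(c,2),"off",np.round(np.array(p[:2])-t[:2],1))
    sl=SLAB+[rect(32.5,54.7,104,60,70),rect(32.5,54.7,70,16,98)]
    s,c=fit(SLAB,[f],(590,108.3,.0135),(2,1,1),False);print("slab",np.round(s,3),round(c,2))
    cc,_=fit(UP(30),[f],(622,163,.0135),(2,1,1),False);print("c rel",rel(cc,s),round(_,2))
    ff,_=fit(UP(30),[f],(558.5,53.6,.0135),(2,1,1),False);print("first rel",rel(ff,s),round(_,2))
    tgt=np.array([s[0]+v[0]-s[2]*v[1],s[1]+v[1]+s[2]*v[0]])
    print("shift",np.round(tgt-p[:2],1),"turn deg",np.degrees((s[2]+turn90*np.pi/2-p[2]+np.pi/2)%np.pi-np.pi/2))
    im=draw(SLAB,f,s);d=draw(UP(t[2]-43.3),f,p);m=d!=pickle.load(open(f,"rb"))[1];im[m]=d[m]
    cv2.imwrite("pics/pl_"+f+".png",cv2.resize(im[0:300,60:580],None,fx=1.5,fy=1.5,interpolation=3)[:,:,::-1])
E
python3 -c "
from g import *
place('w10.pkl',(-54,32),1)"
```

```text
t 17.9 tcp [535.8 138.  178.7] yaw 1.584 j [ 0.13  0.43  1.78 -0.    0.93  0.12] op 0.163 F [ 0.1  0.  -2.9]
held [535.087 137.838   1.579   0.   ] -14.89 off [-0.7 -0.2]
slab [5.89532e+02 1.08801e+02 9.00000e-03 0.00000e+00] -13.57
c rel [3.2853e+01 5.4970e+01 3.0000e-03] -19.18
first rel [-33.361 -52.966  -0.123] -9.75
shift [0.1 2.5] turn deg 0.07284487154212743
```

View pics/pl_w10.pkl.png

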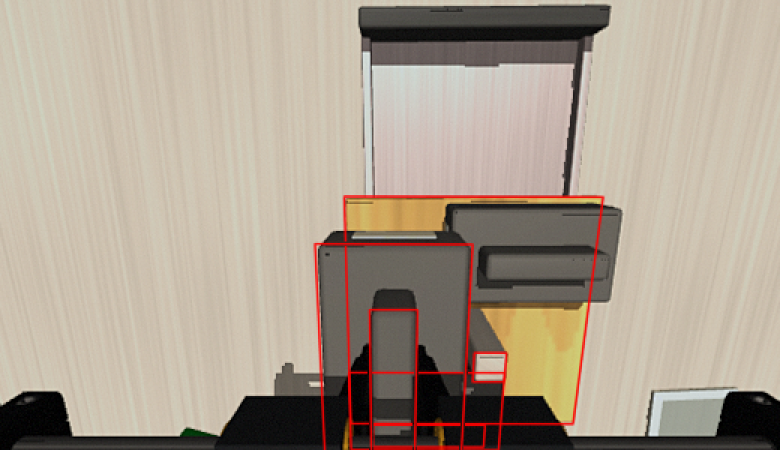

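Held case at (395,320), case c lying well at (535,255), post at (490,365); the fit matches. Small shift and lower.

{"api": "carry_out", "payload": {
  "series": [
    [0,0.05,-0.5,0],
    [0,0,-0.6,0],
    [0,0,-0.5,0],
    [0,0,-0.35,0],
    [0,0,-0.1,0]
  ]
}}

```text
t: 18.4
eef_pos: [535.0, 140.7, 74.3]
tcp_rot: [-3.139, 0.0, 1.585]
ft_force: [-0.3, 0.1, -2.3]
opening: 0.166
grip_force: 30.0
```

{"api": "carry_out", "payload": {
  "series": [
    [0,0,-0.03,0],
    [0,0,-0.03,0],
    [0,0,0,0],
    [0,0,0,0],
    [0,0,0,0]
  ]
}}

```text
t: 18.9
eef_pos: [535.9, 140.9, 73.5]
tcp_rot: [3.141, -0.0, 1.585]
ft_force: [-0.3, -1.2, -2.6]
opening: 0.167
grip_force: 30.0
```

{"api": "carry_out", "payload": {
  "series": [
    [0,-0.01,-0.01,0],
    [0,0,0,0],
    [0,0,0,0],
    [0,0,0,0],
    [0,0,0,0]
  ],
  "fingers": 0.1
}}

```text
t: 19.4
eef_pos: [535.8, 140.4, 72.5]
tcp_rot: [3.141, -0.0, 1.585]
ft_force: [-0.6, 0.1, 0.2]
opening: 0.447
grip_force: 0.0
```

{"api": "carry_out", "payload": {
  "series": [
    [0,0,0.6,0],
    [0,0,0.8,0],
    [0,0,0.8,0],
    [0,0,0.6,0],
    [0,0,0,0]
  ]
}}

```text
t: 19.9
eef_pos: [537.1, 140.6, 216.4]
tcp_rot: [3.135, -0.001, 1.585]
ft_force: [0.5, 0.1, -0.9]
opening: 0.452
grip_force: 0.0
```

Run:
```python
from g import *
grab("w11.pkl");rep()
for n,x in(("c",(622,163,.0135)),("d",(535.8,140,1.584))):
    q,c=fit(UP(30),["w11.pkl"],x,(2,1,1),False);print(n,np.round(q,3),round(c,2),rel(q,[590,108.8,.0135]))
```

```text
t 19.95 tcp [536.3 140.5 214.1] yaw 1.585 j [ 0.14  0.39  1.74 -0.    1.01  0.12] op 0.449 F [-0.3  0.8  0.4]
c [6.22141e+02 1.64731e+02 1.20000e-02 0.00000e+00] -19.91 [ 3.2893e+01  5.5492e+01 -1.0000e-03]
d [533.653 143.203   1.579   0.   ] -20.62 [-55.878  35.161   1.565]
```

{"api": "carry_out", "payload": {
  "series": [
    [0,0,0,0],
    [0,0,0,0],
    [0,0,0,0],
    [0,0,0,0],
    [0,0,0,0]
  ],
  "fingers": -1
}}

```text
t: 20.45
eef_pos: [535.6, 140.3, 212.0]
tcp_rot: [-3.141, 0.0, 1.585]
ft_force: [0.9, -0.4, 0.2]
opening: 0.814
grip_force: 0.0
```

Run:
```python
from g import *
grab("w12.pkl");rep()
for n,x in(("c",(622,163,.0135)),("d",(535.8,140,1.584))):
  for zf in (False,True):
    q,c=fit(UP(30),["w12.pkl"],x,(2,1,1),zf);print(n,np.round(q,3),round(c,2),rel(q,[590,108.8,.0135]))
s,c=fit(SLAB,["w12.pkl"],(590,108.3,.0135),(2,1,1),False);print("slab",np.round(s,3),round(c,2))
s,c=fit(SLAB[:2],["w12.pkl"],(590,108.3,.0135),(2,1,1),False);print("slab",np.round(s,3),round(c,2))
```

```text
t 20.5 tcp [535.7 140.4 212.1] yaw 1.585 j [0.14 0.39 1.74 0.   1.01 0.12] op 0.858 F [-0.1 -0.1 -0.5]
c [6.22090e+02 1.63991e+02 1.20000e-02 0.00000e+00] -20.53 [ 3.2833e+01  5.4753e+01 -2.0000e-03]
c [6.12829e+02 1.71796e+02 1.30000e-02 2.56180e+01] -20.18 [ 2.3678e+01  6.2682e+01 -1.0000e-03]
d [533.688 143.261   1.579   0.   ] -21.66 [-55.842  35.218   1.566]
d [535.406 143.565   1.572  15.083] -22.45 [-54.12   35.499   1.559]
slab [5.89571e+02 1.08175e+02 1.70000e-02 0.00000e+00] -17.51
slab [5.89816e+02 1.09293e+02 1.30000e-02 0.00000e+00] -21.62
```

{"api": "carry_out", "payload": {
  "series": [
    [0.14,-0.06,0,1],
    [0.14,-0.06,0,1],
    [0.14,-0.06,0,1],
    [0.14,-0.06,0,1],
    [0.14,-0.06,0,1]
  ]
}}

```text
t: 21.0
eef_pos: [571.0, 125.2, 212.3]
tcp_rot: [-3.142, -0.0, 2.113]
ft_force: [-1.5, 0.6, -0.7]
opening: 1.004
grip_force: 0.0
```

{"api": "carry_out", "payload": {
  "series": [
    [0.14,-0.06,0,1],
    [0.14,-0.06,0,1],
    [0.14,-0.06,0,1],
    [0.14,-0.06,0,1],
    [0.1,-0.06,0,1]
  ]
}}

```text
t: 21.5
eef_pos: [604.1, 110.2, 212.2]
tcp_rot: [3.142, -0.0, 2.636]
ft_force: [0.1, -0.2, 0.0]
opening: 0.998
grip_force: 0.0
```

{"api": "carry_out", "payload": {
  "series": [
    [0,0,0,1],
    [0,0,0,0.7],
    [0,0,0,0],
    [0,0,0,0],
    [0,0,0,0]
  ]
}}

```text
t: 22.0
eef_pos: [603.7, 110.4, 212.4]
tcp_rot: [3.142, -0.0, 2.808]
ft_force: [0.1, -0.2, -0.3]
opening: 1.003
grip_force: 0.0
```

Run:
```python
from g import *
grab("w13.pkl");rep()
s,c=fit(SLAB,["w13.pkl"],(590,108.5,.0135),(2,1,1),False);print("slab",np.round(s,3),round(c,2))
for n,x in(("c",(622,163,.0135)),("d",(535.8,140,1.584)),("d",(533.7,143.2,1.584)),("first",(558.5,54,.0135))):
    q,c=fit(UP(30),["w13.pkl"],x,(1.5,1,1),False);print(n,np.round(q,3),round(c,2),rel(q,s))
for v in(["w12.pkl","w13.pkl"],):
  for m,mn in((UP(30),"all"),(UP(30)[:1],"top"),(UP(30)[1:],"rib")):
    for zf in(0,1):
      q,c=fit(m,v,(535,141,1.584),(1.5,1,1),bool(zf));print("d both",mn,np.round(q,3),round(c,2))
```

```text
t 22.05 tcp [603.7 110.4 212.4] yaw 2.809 j [ 0.07  0.48  1.59  0.    1.07 -1.16] op 1.001 F [0.  0.3 0.1]
slab [5.90163e+02 1.08268e+02 7.00000e-03 0.00000e+00] -21.21
c [6.22117e+02 1.64113e+02 1.60000e-02 0.00000e+00] -22.98 [3.2318e+01 5.5634e+01 1.0000e-02]
d [535.95  140.7     1.576   0.   ] -22.82 [-53.999  32.785   1.569]
d [535.95  140.697   1.576   0.   ] -22.82 [-53.999  32.783   1.569]
first [5.58415e+02 5.24620e+01 3.40000e-02 0.00000e+00] -23.12 [-3.2112e+01 -5.5597e+01  2.8000e-02]
d both all [533.646 140.783   1.581   0.   ] -21.86
d both all [535.717 139.798   1.595   3.938] -20.59
d both top [533.984 140.793   1.587   0.   ] -24.16
d both top [534.049 140.871   1.598  -6.   ] -24.49
d both rib [535.879 140.748   1.608   0.   ] -20.59
d both rib [534.796 142.78    1.568  13.155] -19.12
```

d sits well (rel −54.0, 32.8). On to the last case.

{"api": "carry_out", "payload": {
  "series": [
    [-0.14,-0.8,0,0],
    [-0.14,-0.98,0,0],
    [-0.14,-0.98,0,0],
    [-0.14,-0.98,0,0],
    [-0.14,-0.98,0,0]
  ]
}}

```text
t: 22.55
eef_pos: [568.2, -127.5, 212.6]
tcp_rot: [3.141, 0.0, 2.809]
ft_force: [0.5, -0.7, 0.6]
opening: 1.0
grip_force: 0.0
```

{"api": "carry_out", "payload": {
  "series": [
    [-0.14,-0.98,0,0],
    [-0.14,-0.98,0,0],
    [-0.14,-0.98,0,0],
    [-0.14,-0.98,0,0],
    [-0.14,-0.94,0,0]
  ]
}}

```text
t: 23.05
eef_pos: [533.1, -370.8, 212.5]
tcp_rot: [3.142, 0.0, 2.809]
ft_force: [-0.2, -0.0, -0.7]
opening: 1.0
grip_force: 0.0
```

{"api": "carry_out", "payload": {
  "series": [
    [0,0,-0.6,0],
    [0,0,-0.6,0],
    [0,0,-0.4,0],
    [0,0,0,0],
    [0,0,0,0]
  ]
}}

```text
t: 23.55
eef_pos: [533.9, -368.8, 132.9]
tcp_rot: [3.142, 0.0, 2.81]
ft_force: [-0.7, -0.0, 0.4]
opening: 0.997
grip_force: 0.0
```

{"api": "carry_out", "payload": {
  "series": [
    [0,0,0,0],
    [0,0,0,0],
    [0,0,0,0],
    [0,0,0,0],
    [0,0,0,0]
  ]
}}

```text
t: 24.05
eef_pos: [533.8, -368.7, 132.7]
tcp_rot: [-3.142, 0.0, 2.81]
ft_force: [0.3, -0.2, -0.1]
opening: 1.002
grip_force: 0.0
```

Run:
```python
from g import *
near("w14.pkl",(532.8,-369.3,-.33))
```

```text
t 24.1 tcp [ 533.8 -368.6  132.6] yaw 2.81 j [-0.71  0.61  1.58  0.    0.95 -1.95] op 1.0 F [-0.7 -0.5  0.1]
[ 5.33896e+02 -3.71098e+02 -3.32000e-01  0.00000e+00] -21.03
[ 5.34011e+02 -3.70925e+02 -3.27000e-01  0.00000e+00] -21.01
shift [ 0.3 -2.3] turn deg 0.24
px [array([321., 204.]), array([320., 214.])]
```

{"api": "carry_out", "payload": {
  "series": [
    [0,-0.04,-0.5,0.04],
    [0,0,-0.6,0],
    [0,0,-0.5,0],
    [0,0,-0.18,0],
    [0,0,0,0]
  ]
}}

```text
t: 24.6
eef_pos: [533.4, -370.4, 42.5]
tcp_rot: [3.141, -0.002, 2.814]
ft_force: [0.7, 0.8, -0.1]
opening: 0.997
grip_force: 0.0
```

{"api": "carry_out", "payload": {
  "series": [
    [0,0,0,0],
    [0,0,0,0],
    [0,0,0,0],
    [0,0,0,0],
    [0,0,0,0]
  ],
  "fingers": 1
}}

```text
t: 25.1
eef_pos: [533.8, -370.7, 43.8]
tcp_rot: [-3.141, 0.001, 2.814]
ft_force: [0.2, 0.1, -0.7]
opening: 0.638
grip_force: 0.0
```

{"api": "carry_out", "payload": {
  "series": [
    [0,0,0,0],
    [0,0,0,0],
    [0,0,0,0],
    [0,0,0,0],
    [0,0,0,0]
  ]
}}

```text
t: 25.6
eef_pos: [533.7, -370.6, 43.4]
tcp_rot: [3.141, -0.0, 2.814]
ft_force: [0.5, -0.2, -0.2]
opening: 0.214
grip_force: 0.0
```

{"api": "carry_out", "payload": {
  "series": [
    [0,0,0,0],
    [0,0,0,0],
    [0,0,0,0],
    [0,0,0.3,0],
    [0,0,0.6,0]
  ]
}}

```text
t: 26.1
eef_pos: [532.8, -369.9, 87.5]
tcp_rot: [3.14, -0.004, 2.814]
ft_force: [0.2, -0.2, -2.4]
opening: 0.168
grip_force: 30.0
```

{"api": "carry_out", "payload": {
  "series": [
    [0,0,0.8,0],
    [0,0,0.8,-1],
    [0,0,0.6,-1],
    [0,0,0,-1],
    [0,0,0,-1]
  ]
}}

```text
t: 26.6
eef_pos: [533.7, -370.6, 200.7]
tcp_rot: [3.141, 0.002, 2.391]
ft_force: [-0.2, 0.6, -2.8]
opening: 0.169
grip_force: 30.0
```

{"api": "carry_out", "payload": {
  "series": [
    [0.22,0.7,0,-0.8],
    [0.22,0.92,0,-0.8],
    [0.22,0.92,0,-0.8],
    [0.22,0.92,0,-0.8],
    [0.22,0.92,0,-0.8]
  ]
}}

```text
t: 27.1
eef_pos: [588.7, -149.8, 199.4]
tcp_rot: [3.141, 0.0, 1.973]
ft_force: [1.4, 0.5, -2.2]
opening: 0.167
grip_force: 30.0
```

{"api": "carry_out", "payload": {
  "series": [
    [0.22,0.92,0,-0.8],
    [0.22,0.92,0,-0.8],
    [0.22,0.92,0,-0.8],
    [0.22,0.92,0,-0.8],
    [0.24,0.88,0,-0.57]
  ]
}}

```text
t: 27.6
eef_pos: [644.6, 78.5, 199.5]
tcp_rot: [3.141, -0.0, 1.579]
ft_force: [1.0, -0.8, -3.1]
opening: 0.166
grip_force: 30.0
```

{"api": "carry_out", "payload": {
  "series": [
    [0,0,-0.2,0],
    [0,0,-0.2,0],
    [0,0,0,0],
    [0,0,0,0],
    [0,0,0,0]
  ]
}}

```text
t: 28.1
eef_pos: [644.8, 75.2, 179.0]
tcp_rot: [3.141, 0.0, 1.58]
ft_force: [0.1, -0.1, -2.9]
opening: 0.171
grip_force: 30.0
```

{"api": "carry_out", "payload": {
  "series": [
    [0,0,0,0],
    [0,0,0,0],
    [0,0,0,0],
    [0,0,0,0],
    [0,0,0,0]
  ]
}}

```text
t: 28.6
eef_pos: [644.7, 76.4, 178.4]
tcp_rot: [3.142, 0.0, 1.582]
ft_force: [-0.7, 0.1, -2.4]
opening: 0.166
grip_force: 30.0
```

```bash
python3 -c "
from g import *
place('w15.pkl',(54,-32),1)
d,_=fit(UP(30),['w15.pkl'],(535.9,140.5,1.578),(1.5,1,1),False);print('d',np.round(d,3),_)
s,c=fit(SLAB[:1],['w15.pkl'],(590,108.3,.0135),(2,1,1),False);print('slab only',np.round(s,3),round(c,2))
"
```

```text
t 28.65 tcp [644.7  76.4 178.4] yaw 1.582 j [ 0.02  0.56  1.54 -0.    1.05  0.01] op 0.166 F [ 0.2 -0.  -2.8]
held [644.261  76.236   1.578   0.   ] -15.8 off [-0.4 -0.1]
slab [5.90456e+02 1.08378e+02 1.00000e-02 0.00000e+00] -18.19
c rel [3.2580e+01 5.5177e+01 1.0000e-03] -22.3
first rel [-3.1988e+01 -5.4648e+01 -7.0000e-03] -18.82
shift [0.5 0.7] turn deg 0.19713655959097506
d [536.566 140.568   1.576   0.   ] -20.716273538854377
slab only [5.74654e+02 1.08223e+02 1.10000e-02 0.00000e+00] -14.79
```

{"api": "carry_out", "payload": {
  "series": [
    [0.005,0.02,-0.5,0.02],
    [0,0,-0.6,0],
    [0,0,-0.5,0],
    [0,0,-0.35,0],
    [0,0,-0.1,0]
  ]
}}

```text
t: 29.15
eef_pos: [644.1, 77.4, 73.9]
tcp_rot: [-3.139, 0.0, 1.584]
ft_force: [0.0, 0.4, -3.2]
opening: 0.168
grip_force: 30.0
```

{"api": "carry_out", "payload": {
  "series": [
    [0,0,-0.03,0],
    [0,0,-0.03,0],
    [0,0,0,0],
    [0,0,0,0],
    [0,0,0,0]
  ]
}}

```text
t: 29.65
eef_pos: [645.2, 77.4, 73.5]
tcp_rot: [3.141, -0.0, 1.584]
ft_force: [0.0, 0.6, -2.8]
opening: 0.171
grip_force: 30.0
```

{"api": "carry_out", "payload": {
  "series": [
    [0,0,-0.01,0],
    [0,0,0,0],
    [0,0,0,0],
    [0,0,0,0],
    [0,0,0,0]
  ],
  "fingers": 0.1
}}

```text
t: 30.15
eef_pos: [645.0, 77.3, 72.5]
tcp_rot: [3.141, 0.0, 1.584]
ft_force: [0.4, 0.4, 0.2]
opening: 0.444
grip_force: 0.0
```

{"api": "carry_out", "payload": {
  "series": [
    [0,0,0.6,0],
    [0,0,0.8,0],
    [0,0,0.8,0],
    [0,0,0.6,0],
    [0,0,0,0]
  ]
}}

```text
t: 30.65
eef_pos: [646.4, 77.4, 217.0]
tcp_rot: [3.134, -0.0, 1.584]
ft_force: [0.0, -0.7, 0.4]
opening: 0.452
grip_force: 0.0
```

{"api": "carry_out", "payload": {
  "series": [
    [-0.37,0.21,0,0],
    [-0.37,0.21,0,0],
    [-0.36,0.21,0,0],
    [0,0,0,0],
    [0,0,0,0]
  ]
}}

```text
t: 31.15
eef_pos: [590.1, 108.9, 212.1]
tcp_rot: [3.142, 0.0, 1.584]
ft_force: [0.3, -0.2, 0.6]
opening: 0.452
grip_force: 0.0
```

{"api": "carry_out", "payload": {
  "series": [
    [0,0,0,0],
    [0,0,0,0],
    [0,0,0,0],
    [0,0,0,0],
    [0,0,0,0]
  ]
}}

```text
t: 31.65
eef_pos: [590.0, 108.7, 212.3]
tcp_rot: [3.142, 0.0, 1.584]
ft_force: [-0.2, 1.3, -0.2]
opening: 0.446
grip_force: 0.0
```

```bash
cat >> g.py <<'E'
def layer(f,s,spread=1.2):
    "each case and post from one view, and the case against the slab"
    s,c=fit(SLAB,[f],s,(1.5,1,1),False);print("slab",np.round(s,3),round(c,2))
    p,c=fit([rect(0,0,18,18,112)],[f],s[:3],(1,.3,1),False);print("post",np.round(p,3),round(c,2))
    im=pickle.load(open(f,"rb"))[1].copy();o=im.copy()
    for n,v,a in(("first",(-32,-54),0),("b",(54,-32),1.5708),("c",(32.5,55),0),("d",(-54,32.5),1.5708)):
        x=(s[0]+v[0]-s[2]*v[1],s[1]+v[1]+s[2]*v[0],s[2]+a)
        q,c=fit(UP(30),[f],x,(spread,1,1),False);print(n,np.round(q,3),round(c,2),"rel",rel(q,s))
        d=draw(UP(30),f,q);m=d!=o;im[m]=d[m]
    cv2.imwrite("pics/ly_"+f+".png",cv2.resize(im[0:300,60:580],None,fx=1.5,fy=1.5,interpolation=3)[:,:,::-1])
E
python3 -c "
from g import *
grab('w16.pkl');rep();layer('w16.pkl',(590.3,108.5,.0125))"
```

```text
t 31.7 tcp [590.  108.8 212.4] yaw 1.584 j [ 0.07  0.46  1.63 -0.    1.06  0.06] op 0.451 F [-0.1  0.2 -0.8]
slab [5.91158e+02 1.09337e+02 1.40000e-02 0.00000e+00] -16.4
post [5.90563e+02 1.08886e+02 4.40000e-02 0.00000e+00] -24.96
first [5.60068e+02 6.57850e+01 8.00000e-03 0.00000e+00] -16.6 rel [-3.1683e+01 -4.3123e+01 -6.0000e-03]
b [644.141  83.183   1.573   0.   ] -16.66 rel [ 52.62  -26.876   1.559]
c [6.21805e+02 1.64999e+02 5.00000e-03 0.00000e+00] -23.56 rel [ 3.1406e+01  5.5237e+01 -9.0000e-03]
d [535.313 141.365   1.579   0.   ] -22.12 rel [-55.401  32.789   1.565]
```

View pics/ly_w16.pkl.png

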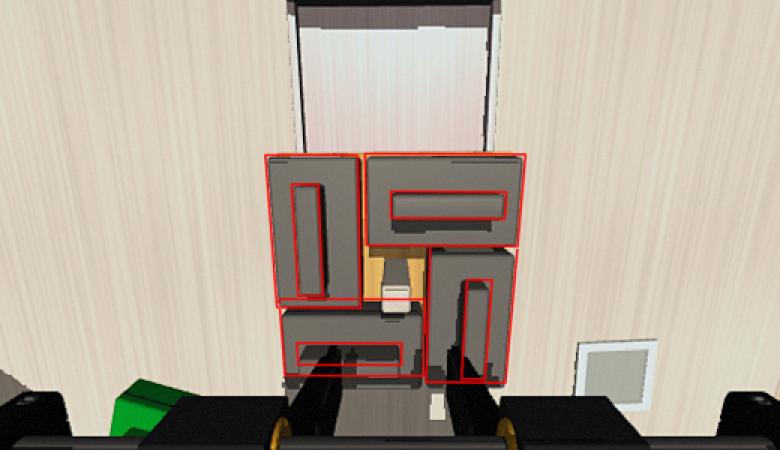

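The pinwheel is complete with even small gaps (cases at (315,230), (445,200), (470,310), (345,340); post at (396,297)). The first-case and b outlines slipped only because the fingers hide them. Now gripping the post.

{"api": "carry_out", "payload": {
  "series": [
    [0.01,0,-0.6,0],
    [0,0,-0.7,0],
    [0,0,-0.6,0],
    [0,0,-0.4,0],
    [0,0,-0.15,0]
  ]
}}

```text
t: 32.2
eef_pos: [589.7, 108.8, 88.0]
tcp_rot: [-3.139, 0.0, 1.584]
ft_force: [1.0, -0.0, 0.5]
opening: 0.451
grip_force: 0.0
```

{"api": "carry_out", "payload": {
  "series": [
    [0,0,0,0],
    [0,0,0,0],
    [0,0,0,0],
    [0,0,0,0],
    [0,0,0,0]
  ],
  "fingers": 1
}}

```text
t: 32.7
eef_pos: [591.5, 108.9, 91.0]
tcp_rot: [3.139, -0.0, 1.584]
ft_force: [2.9, 0.6, 5.0]
opening: 0.187
grip_force: 30.0
```

{"api": "carry_out", "payload": {
  "series": [
    [0,0,0,0],
    [0,0,0,0],
    [0,0,0,0],
    [0,0,0,0],
    [0,0,0,0]
  ]
}}

```text
t: 33.2
eef_pos: [591.5, 108.9, 91.0]
tcp_rot: [3.139, -0.0, 1.584]
ft_force: [3.5, 0.5, 7.0]
opening: 0.185
grip_force: 30.0
```

{"api": "carry_out", "payload": {
  "series": [
    [0,0.04,0,0],
    [-0.003,0.1,0,0],
    [-0.003,0.16,0,0],
    [-0.003,0.2,0,0],
    [-0.003,0.2,0,0]
  ]
}}

```text
t: 33.7
eef_pos: [590.8, 143.6, 91.0]
tcp_rot: [3.139, 0.001, 1.584]
ft_force: [3.2, -3.6, 7.0]
opening: 0.184
grip_force: 30.0
```

{"api": "carry_out", "payload": {
  "series": [
    [-0.003,0.2,0,0],
    [-0.003,0.2,0,0],
    [-0.003,0.2,0,0],
    [-0.003,0.16,0,0],
    [-0.003,0.12,0,0]
  ]
}}

```text
t: 34.2
eef_pos: [589.8, 187.9, 91.0]
tcp_rot: [3.139, 0.0, 1.584]
ft_force: [2.7, -4.2, 6.5]
opening: 0.187
grip_force: 30.0
```

{"api": "carry_out", "payload": {
  "series": [
    [0,0.1,0,0],
    [0,0.08,0,0],
    [0,0.06,0,0],
    [0,0.04,0,0],
    [0,0.04,0,0]
  ]
}}

```text
t: 34.7
eef_pos: [589.5, 203.6, 91.0]
tcp_rot: [3.14, 0.0, 1.584]
ft_force: [-0.1, -2.4, 8.2]
opening: 0.185
grip_force: 30.0
```

{"api": "carry_out", "payload": {
  "series": [
    [0,0.03,0,0],
    [0,0.03,0,0],
    [0,0.03,0,0],
    [0,0.02,0,0],
    [0,0,0,0]
  ]
}}

```text
t: 35.2
eef_pos: [589.4, 208.9, 91.0]
tcp_rot: [3.14, 0.001, 1.584]
ft_force: [-0.2, -3.5, 9.5]
opening: 0.189
grip_force: 30.0
```

{"api": "carry_out", "payload": {
  "series": [
    [0,0.02,0,0],
    [0,0.02,0,0],
    [0,0.02,0,0],
    [0,0,0,0],
    [0,0,0,0]
  ]
}}

```text
t: 35.7
eef_pos: [589.4, 209.2, 91.0]
tcp_rot: [3.141, 0.004, 1.584]
ft_force: [-0.2, -21.7, 11.4]
opening: 0.186
grip_force: 30.0
```

{"api": "carry_out", "payload": {
  "series": [
    [0,-0.02,0,0],
    [0,-0.01,0,0],
    [0,0,0,0],
    [0,0,0,0],
    [0,0,0,0]
  ]
}}

```text
t: 36.2
eef_pos: [589.4, 209.1, 91.0]
tcp_rot: [3.141, 0.002, 1.584]
ft_force: [-0.2, -11.6, 9.6]
opening: 0.187
grip_force: 30.0
```

{"api": "carry_out", "payload": {
  "series": [
    [0,0,0,0],
    [0,0,0,0],
    [0,0,0,0],
    [0,0,0,0],
    [0,0,0,0]
  ],
  "fingers": 0.1
}}

```text
t: 36.7
eef_pos: [589.0, 211.0, 89.8]
tcp_rot: [-3.141, 0.0, 1.584]
ft_force: [0.9, 0.3, 0.7]
opening: 0.447
grip_force: 0.0
```

{"api": "carry_out", "payload": {
  "series": [
    [0,0,0.5,0],
    [0,0,0.8,0],
    [0,0,0.8,0],
    [0,0,0.6,0],
    [0,0,0.3,0]
  ]
}}

```text
t: 37.2
eef_pos: [589.6, 211.1, 243.0]
tcp_rot: [3.138, -0.001, 1.584]
ft_force: [-1.4, -0.9, -1.1]
opening: 0.451
grip_force: 0.0
```

{"api": "carry_out", "payload": {
  "series": [
    [0,0,0,0],
    [0,0,0,0],
    [0,0,0,0],
    [0,0,0,0],
    [0,0,0,0]
  ]
}}

```text
t: 37.7
eef_pos: [588.9, 210.8, 239.0]
tcp_rot: [-3.14, 0.0, 1.584]
ft_force: [-0.4, -0.4, 0.3]
opening: 0.453
grip_force: 0.0
```

```bash
python3 -c "
from g import *
grab('w17.pkl');rep();layer('w17.pkl',(588.9,208.9,.0135))"
```

```text
t 37.75 tcp [589.  210.8 239.2] yaw 1.584 j [ 0.24  0.47  1.53 -0.    1.15  0.23] op 0.45 F [0.8 0.4 0.1]
slab [5.89034e+02 2.09018e+02 1.73000e-01 0.00000e+00] -13.65
post [ 5.88765e+02  2.08633e+02 -2.00000e-03  0.00000e+00] -24.99
first [ 5.67614e+02  1.53912e+02 -5.00000e-03  0.00000e+00] -13.49 rel [-30.589 -50.595  -0.179]
b [642.483 183.157   1.608   0.   ] -18.31 rel [ 48.198 -34.678   1.435]
c [6.19582e+02 2.65473e+02 1.00000e-02 0.00000e+00] -23.04 rel [39.812 50.352 -0.163]
d [535.553 242.516   1.582   0.   ] -21.94 rel [-46.915  42.206   1.409]
```

Post is home: moved 99.8 mm, and pushing met the stop. A clearer numeric check of the layer from a pose where the fingers hide nothing:

{"api": "carry_out", "payload": {
  "series": [
    [0,-0.4,0.5,0],
    [0,-0.6,0.5,0],
    [0,-0.6,0,0],
    [0,-0.4,0,0],
    [0,0,0,0]
  ]
}}

```text
t: 38.25
eef_pos: [589.2, 108.8, 289.9]
tcp_rot: [3.141, 0.0, 1.581]
ft_force: [-0.6, 0.7, 0.5]
opening: 0.453
grip_force: 0.0
```

{"api": "carry_out", "payload": {
  "series": [
    [0,0,0,0],
    [0,0,0,0],
    [0,0,0,0],
    [0,0,0,0],
    [0,0,0,0]
  ]
}}

```text
t: 38.75
eef_pos: [589.0, 111.3, 289.8]
tcp_rot: [-3.142, -0.0, 1.584]
ft_force: [0.7, -0.7, -0.3]
opening: 0.447
grip_force: 0.0
```

```bash
python3 -c "
from g import *
grab('w18.pkl');rep();layer('w18.pkl',(589,208.8,.0135),.7)
for l in ('reflector','fan_rotor','hex_key','slide_mount'):
    pass
env.read_camera('top');b=cv2.imread('pics/t0.png')[:,:,::-1].astype(int);a=env.read_camera('top').astype(int)
for n,(u,v) in dict(refl=(199,177),fan=(198,227),hexk=(414,150),mount=(322,133),green=(341,246),orange=(420,266)).items():
    print(n,np.abs(a-b)[v-18:v+18,u-18:u+18].mean().round(2))
"
```

```text
t 38.8 tcp [589.1 111.2 289.9] yaw 1.584 j [0.08 0.39 1.52 0.   1.23 0.06] op 0.448 F [ 0.1 -0.   0.4]
slab [5.88397e+02 2.09549e+02 1.70000e-02 0.00000e+00] -18.7
post [5.88792e+02 2.08585e+02 2.00000e-03 0.00000e+00] -24.55
first [5.57213e+02 1.55160e+02 1.70000e-02 0.00000e+00] -22.21 rel [-3.2080e+01 -5.3865e+01  1.0000e-03]
b [642.784 177.343   1.578   0.   ] -20.5 rel [ 53.846 -33.103   1.562]
c [6.19724e+02 2.62780e+02 1.50000e-02 0.00000e+00] -21.86 rel [ 3.2205e+01  5.2704e+01 -1.0000e-03]
d [532.901 240.314   1.578   0.   ] -19.43 rel [-54.979  31.681   1.561]
refl 15.31
fan 12.42
hexk 18.69
mount 23.59
green 14.64
orange 17.28
```

```bash
python3 -c "
from h import env
print(env.job_done())"
```

```text
the job is handed in; nothing more can be done
None
```

The three loose grey cases complete the pinwheel, each about 1–2 mm or less from its target. I let go of the cases, slid the carriage home against its stop and handed the job in at about 39 s; I kept clear of the other bench items, but the final image check on them was inconclusive.

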